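# Lift the probe and hold the movement slide out at its index

### The arm

A 6-joint arm with a two-finger parallel gripper is mounted at the origin on the work surface. World frame = base frame: x ahead of the robot, y to its left, z up, the work surface at z = 0. Lengths are in mm, angles in rad, forces in N, time in s.
With the tool pointing down it reaches from about 350 to 875 mm from the base axis. Payload 4.2 kg.
Tool frame: the origin (TCP) lies between the finger pads; the fingertips stand 14 mm ahead of it and the grasp point (between the pads) lies 5 mm behind it; z points along the fingers, y is the line along which they close (so a half turn about z gives the same grasp; the last joint's range is limited). The gripper opens to 85 mm and grips with 20 to 120 N. Pads are 22 mm wide; open, the fingers measure 114 mm over their backs; the gripper's body (76 mm by 85 mm) begins 54 mm behind the grasp point. The pads swing forward as they close: fully open they stand 13 mm farther back than shut.
Start: joints at [1.38, 0.385, 0.008, 0, -1.194, -0.259], TCP at [271.707, 562.827, 245.312] pointing down, gripper open.
Joint ranges: [-3.14, 3.14], [-1.21, 2.06], [-1.07, 1.41], [-3.16, 2.05], [-2.99, -0.16], [-3.1, 3.1]. Speed limits (rad/s): [2.79, 2.79, 3.14, 3.14, 3.14, 3.14].

### API

Orientations are given as a unit quaternion [x, y, z, w].
In Python, from bench import * gives the robot as it stands.
- The arm moves only by the tool carry_out, never from a script. Its argument "motion" is a list of rows, each a list of 7 numbers: the turn, a rotation vector about the tool's x, y, z in rad, then the shift along the tool's x, y, z in mm, then the opening, from -1 (shut) to 1 (fully open), so that 0 is half open. A call has 1 to 5 rows; each row is the pose to reach, as a shift and turn from the pose commanded when the call began, along the tool's axes at that moment; what a row does not reach only later rows make up. A row lasts 1/8 s, in which the tool goes at most 62.5 mm and 10.7 degrees, less where a joint would pass 70% of its speed; a pose out of reach is approached as far as the arm can. A call with a gripper value outside its range is refused whole. The fingers move at their own pace and stop on an object; the grip force is fixed at half the most. Time passes only in rows, so rows that repeat a pose let the fingers close. It gives the time, the measured TCP pose, the force, the opening and the grip force at its end, in the units of the state.
- read_state(): the state, without advancing time (a new reading comes with each control period).
- get_image(name): name is "side" or "top" or "wrist"; returns a dict with "color" (384x512x3 uint8, blue, green, red), "mtx" (3x3 intrinsics, pixels), "position" and "orientation" of the camera in the world. Camera axes: x right, y down, z forward; pixel columns grow to the right and rows downward; lengths in mm; the calibration is good to about 2 mm. A picture is of the moment at which its call begins. There is no depth.
- job_done(): hands the job in; it is judged then, once.
The state is a dict: "clock": time; "joints": joint angles; "joint_vel": joint speeds; "joint_efforts": joint torques, N m; "position": TCP position; "ee_rot": TCP orientation; "contact_force": force on the tool from outside, world axes, zero at the start; "wrist_torque": the same for the moment, N m; "gripper_width": finger opening in mm; "grasp_force": force on a finger pad.
Only numpy, scipy, OpenCV 4.12 (cv2) and the standard library are available. Lean on these libraries where they do the work, as an engineer would, in place of code of your own. Each camera call takes 0.05 s, during which the arm holds its last target. There are 200 camera calls.

### The job

On the watchmaker's height-checking stand, first press the probe-lift lever at the side of the head fully down, so that the probe is off the watch movement, and only then take the slide's upright handle and pull the spring-return slide out until its pointer stands between the two prongs of the index clip. Finish while still holding the handle with the gripper, the slide kept still at that mark against its spring and the lever still down. Leave the index clip where it is set and do not disturb the loose things on the bench.

Things in the scene. Friction and masses are not known exactly. Their poses are not given: they have to be found in the camera images.
- stand: Grey watch-movement height-checking stand, fixed to the bench. Base 280 x 150 mm, top at z = 22 mm; origin at bench level on its centre line; base spans own x -150 to +130 mm. Own x runs from the handle end back to the column, own y to the left seen from the handle end. Two steel guide rails, tops at z = 40 mm, run along own y = +-37 mm.
- head_top (a point): Centre of the round dial on top of the stand's head, z = 138 mm (own x 38, own y 0). The head spans own x 15 to 55, own y -23 to 23, z 98 to 138 mm; behind it a column at own x 87 to 123, 135 mm high. A thin vertical probe reaches from the head down to the watch movement on the slide.
- slide: Spring-return slide: steel plate 60 mm wide, top at z = 36 mm, carrying a white movement holder, with the handle post at its front end. Origin at the post's foot: at home (under the probe) own x -90, y 0, z 36 mm of the stand. Pulled out towards the stand's own -x, up to 75 mm (stop). Spring: 3 N at home plus 140 N/m of travel (7 to 11 N at the index); it flies home if let go.
- handle_grip (a point): On the axis of the pull handle, 30 mm above its foot (z = 66 mm): a good height to pinch it. The handle is an upright black round post on the slide's front end, 16 mm diameter (22 mm flange, 4 mm high, at its foot), 50 mm tall, from z = 36 to 86 mm; it can be pinched from above.
- pointer (a point): Tip of the slide's pointer, a flat brass strip 5 mm wide that sticks out from the slide towards the stand's own -y at z = 42 mm, across the guide rail, and moves with the slide.
- index_gap (a point): Middle of the index clip's gap. The clip is a brass block on the base's own -y edge with two upright prongs (8 mm thick, tops at z = 51 mm) with a 15 mm gap along the stand's x. It lies just beyond the pointer's tip, which passes without touching; the pointer is at the mark when it and this point have the same own x of the stand.
- index (a joint): Where the index clip is set, m: equals the slide travel from home at which the pointer stands in the middle of the gap. Differs every time (0.025 to 0.055); stiff (8 N), to be left as it is.
- lever (a joint): Angle of the probe-lift lever, rad: 0 to 0.2 = raised, probe down on the movement; 0.8 = fully down (stop), probe lifted 16 mm. Its pivot axis is parallel to the stand's x, at own x = 35, own y = 31, z = 115 mm; it points to own +y. Pushing its paddle down takes 3 to 4 N; it stays where it is left.
- lever_paddle (a point): Top centre of the black paddle (28 x 26 mm, 8 mm thick) at the lever's end, 72 mm from the pivot, on the own +y side of the head. At 0 it is at own x = 35, own y = 95, z = 149 mm (the lever slopes 25 degrees up); fully down at own y = 100, z = 93 mm.
- loupe: Black eyeglass loupe standing upright, 46 mm across, 42 mm tall; origin under its centre. Loose, leave alone.
- screwdriver: Small screwdriver with red handle, 130 mm long, lying flat; origin on its underside. Loose, leave alone.
- tweezers: Steel tweezers, 120 mm long, lying flat, 5 mm thick; origin at mid underside. Loose, leave alone.
- parts_bowl: Small glass bowl, 70 mm across, 22 mm tall; origin under its centre. Loose, leave alone.
- case_ring: Steel watch-case ring, 42 mm across, 9 mm tall, lying flat; origin under its centre. Loose, leave alone.
- holder: Spare white round movement holder, 52 mm across, 13 mm tall; origin under its centre. Loose, leave alone.
- oil_jar: Small amber glass jar with a cap, 34 mm across, 45 mm tall; origin under its centre. Loose, leave alone.
- frame_tray: White plastic parts tray, 80 x 60 x 12 mm; origin under its centre. Loose, leave alone.

How it is judged:
By the outcome, as a careful person would: the job done as asked, in the order asked, and still so for the second after the job is handed in, while the arm keeps its last pose, push and grip.
It also fails if it takes over 51 s, if anything falls off the work surface, if the arm or the gripper's body presses on something with over 40 N, if the wrist force passes 120 N, or if a joint passes its speed limit or range.

## Working session

There is one attempt and no reset: what is moved stays moved. The work goes in short steps, Python scripts to look and compute and a tool call to move; the robot and the scene stay as the last step left them, time stands still between calls to the robot, and variables do not carry over. Pictures are saved under pics/ and viewed, at most 10 in all, crops included, and the job is handed in when it is done.

Besides the shell and the picture viewer there is one more tool, called after "Request:" in YAML: its name, and indented under it one key for each argument. carry_out: Moves the arm, as the interface text tells. Its arguments: {"type":"object","properties":{"motion":{"type":"array"}},"required":["motion"]}

```bash
mkdir -p pics
cat > h.py <<'E'
from bench import *
import numpy as np, cv2
from scipy.spatial.transform import Rotation as R
def ray(im,u,v):
    K=np.array(im["mtx"]); d=np.linalg.inv(K)@[u,v,1.]
    return np.array(im["position"],float), R.from_quat(im["orientation"]).as_matrix()@d
def at_z(im,u,v,z):
    p,d=ray(im,u,v); return p+d*(z-p[2])/d[2]
def proj(im,P):
    q=R.from_quat(im["orientation"]).as_matrix().T@(np.array(P,float)-np.array(im["position"]))
    q=np.array(im["mtx"])@q; return q[:2]/q[2]
E
python3 - <<'E'
from h import *
import pickle
for n in("top","side"):
    im=get_image(n); pickle.dump(im,open(n+".pkl","wb"))
    cv2.imwrite(f"pics/{n}0.png",cv2.resize(im["color"],(768,576),interpolation=cv2.INTER_CUBIC))
    print(n,im["position"],im["orientation"],np.array(im["mtx"]).round(1).tolist())
s=read_state(); print(s)
E
```

```text
top [ 317.49520389   -4.10930411 1128.55240169] [-0.70146366  0.70342873 -0.07980908  0.08226346] [[394.8, 0.0, 256.0], [0.0, 394.8, 194.5], [0.0, 0.0, 1.0]]
side [ 114.90547234 -897.90613198  761.59066066] [ 0.85379901 -0.21444537  0.10426013 -0.46278532] [[451.3, 0.0, 248.8], [0.0, 451.3, 190.1], [0.0, 0.0, 1.0]]
{'clock': 0.1, 'joints': array([ 1.37960827e+00,  3.85516160e-01,  6.75952822e-03, -4.45864014e-04,
       -1.19398980e+00, -2.58569110e-01]), 'joint_vel': array([ 0.00025974, -0.00260821,  0.00363454,  0.00355354, -0.00219566,
        0.00119273]), 'joint_efforts': array([-7.94247262e-04, -3.93323350e+01,  1.88928866e+01,  4.19797674e+00,
       -2.61948509e-03,  5.87271671e-06]), 'position': array([271.50048173, 562.40443327, 244.30613166]), 'ee_rot': array([ 9.74802364e-01, -2.23068054e-01, -1.74250661e-04,  9.81477059e-04]), 'contact_force': array([ 0.11608811, -1.09006806, -1.09633197]), 'wrist_torque': array([-0.04224828, -0.02376854, -0.03432887]), 'grasp_force': 0.0, 'gripper_width': 85.12652756229627}
```

View pics/top0.png

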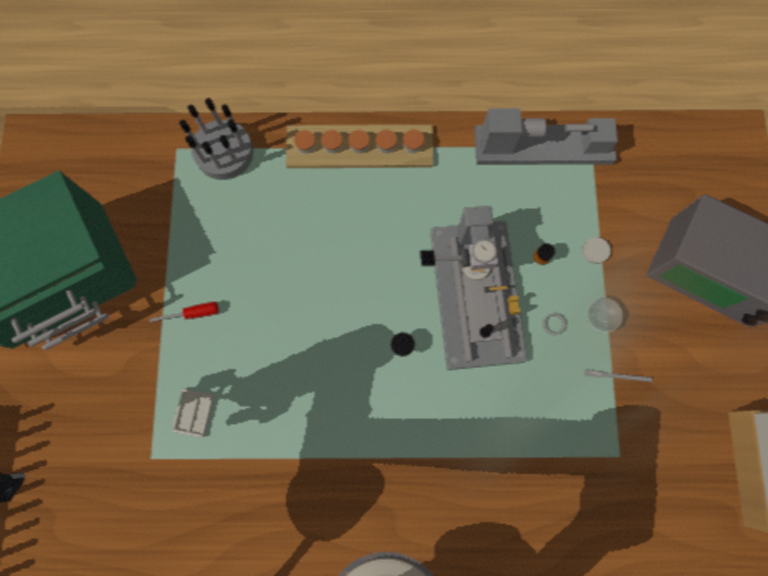

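View pics/side0.png

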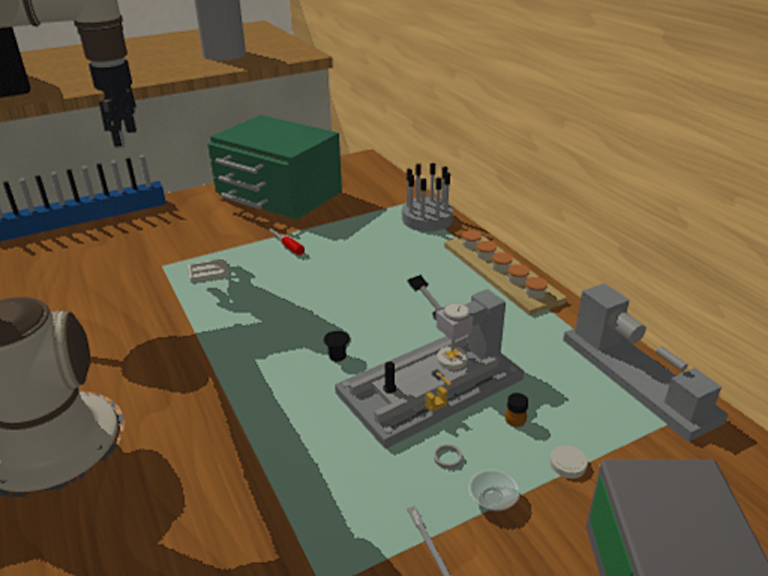

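The top view shows the stand with its dial at (484,251), handle top (486,331), paddle (427,258), clip (514,304) and pointer (497,289). The side view has the dial at (456,311), handle top (390,364) and clip (437,400). The loupe at (402,344) is in front-left of the stand.

Run:
```python
from h import *
import pickle
from scipy.optimize import least_squares
T=pickle.load(open("top.pkl","rb"));S=pickle.load(open("side.pkl","rb"))
c=lambda p:(np.array(p)+.5)/1.5-.5
obs=[(T,(484,251),(38,0,138)),(T,(487,330),(-90,0,86)),(T,(447,369),(-150,75,22)),(T,(526,361),(-150,-75,22)),(T,(432,229),(130,75,22)),
(S,(456,310),(38,0,138)),(S,(390,364),(-90,0,86)),(S,(337,386),(-150,75,22)),(S,(388,437),(-150,-75,22)),(S,(523,373),(130,-75,22))]
W=lambda p,q:np.append(R.from_euler('z',p[2]).as_matrix()[:2,:2]@np.array(q[:2])+p[:2],q[2])
f=lambda p:np.concatenate([proj(i,W(p,q))-c(o) for i,o,q in obs])
r=least_squares(f,[450,-150,0.1],x_scale=[10,10,.1],loss='soft_l1');p=r.x
print(p, f(p).reshape(-1,2).round(1).tolist())
np.save("pose.npy",p)
inv=lambda w:R.from_euler('z',-p[2]).as_matrix()[:2,:2]@(w[:2]-p[:2])
for nm,im,uv,z in[("clipT",T,(514,304),51),("ptrtipT",T,(507,288),42),("clipS",S,(437,394),51),("padT",T,(427,258),149),("padS",S,(418,282),149)]:
    print(nm,inv(at_z(im,*c(uv),z)).round(1))
for nm,q in dict(handle=(-90,0,66),paddle0=(35,95,149),paddle8=(35,100,93)).items(): print(nm,W(p,q).round(1))
print("loupe",at_z(T,*c((402,344)),42).round())
s=read_state();print(R.from_quat(s["ee_rot"]).as_matrix().round(3).tolist())
```

```text
[ 5.85483980e+02 -1.79914137e+02  8.88165745e-02] [[0.5, -0.5], [1.6, -1.7], [0.5, -0.3], [1.1, 0.1], [-0.4, -1.7], [-0.5, -0.6], [-1.1, -0.2], [-2.9, -2.2], [-3.3, 1.4], [0.7, -2.2]]
clipT [-45.1 -58. ]
ptrtipT [-11.6 -51.4]
clipS [-45.1 -66.4]
padT [ 30.1 103. ]
padS [25.4 83.7]
handle [ 495.8 -187.9   66. ]
paddle0 [611.9 -82.2 149. ]
paddle8 [611.5 -77.2  93. ]
loupe [473. -33.  42.]
[[0.9, -0.435, -0.001], [-0.435, -0.9, -0.002], [0.0, 0.002, -1.0]]
```

Request:
carry_out:
  motion:
    - [0, 0, 0, 44, 42, -15, 1]
    - [0, 0, 0, 88, 84, -30, 1]
    - [0, 0, 0, 132, 126, -45, 1]
    - [0, 0, 0, 176, 168, -60, 1]
    - [0, 0, 0, 220, 210, -75, 1]

```text
clock: 0.72
position: [378.4, 276.7, 320.4]
ee_rot: [0.975, -0.223, -0.0, 0.0]
contact_force: [1.7, -0.4, 0.5]
gripper_width: 85.7
grasp_force: 0.0
```

Request:
carry_out:
  motion:
    - [0, 0, 0, 44, 42, 0, 0]
    - [0, 0, 0, 88, 84, 0, -1]
    - [0, 0, 0, 132, 126, 0, -1]
    - [0, 0, 0, 176, 168, 0, -1]
    - [0, 0, 0, 220, 210, 0, -1]

```text
clock: 1.35
position: [485.2, -8.0, 320.0]
ee_rot: [0.975, -0.223, -0.0, -0.0]
contact_force: [1.9, 0.5, -0.1]
gripper_width: 0.6
grasp_force: 0.0
```

Request:
carry_out:
  motion:
    - [0, 0, -0.15, 40, 38, 0, -1]
    - [0, 0, -0.3, 80, 75, 0, -1]
    - [0, 0, -0.42, 112, 105, 0, -1]
    - [0, 0, -0.54, 112, 105, 0, -1]
    - [0, 0, -0.54, 112, 105, 0, -1]

```text
clock: 1.98
position: [540.1, -149.8, 319.3]
ee_rot: [0.999, 0.044, -0.001, -0.0]
contact_force: [-0.3, 0.1, -0.1]
gripper_width: -0.0
grasp_force: 0.0
```

Run:
```python
from h import *
import pickle
s=read_state();print(s["clock"],s["position"],s["gripper_width"],s["joints"].round(2),R.from_quat(s["ee_rot"]).as_matrix().round(3).tolist(),s["contact_force"])
im=get_image("wrist");pickle.dump(im,open("w1.pkl","wb"))
cv2.imwrite("pics/w1.png",cv2.resize(im["color"],(768,576),interpolation=cv2.INTER_CUBIC))
print(im["position"])
```

```text
1.975 [ 540.06263583 -149.7675087   319.31551927] -0.03505501576012789 [ 0.02  0.23 -0.03 -0.   -1.32  1.64] [[0.996, 0.088, -0.002], [0.088, -0.996, 0.0], [-0.002, -0.0, -1.0]] [-0.27594373  0.12519039 -0.12629341]
[ 606.89372504 -143.96323448  448.09976174]
```

View pics/w1.png

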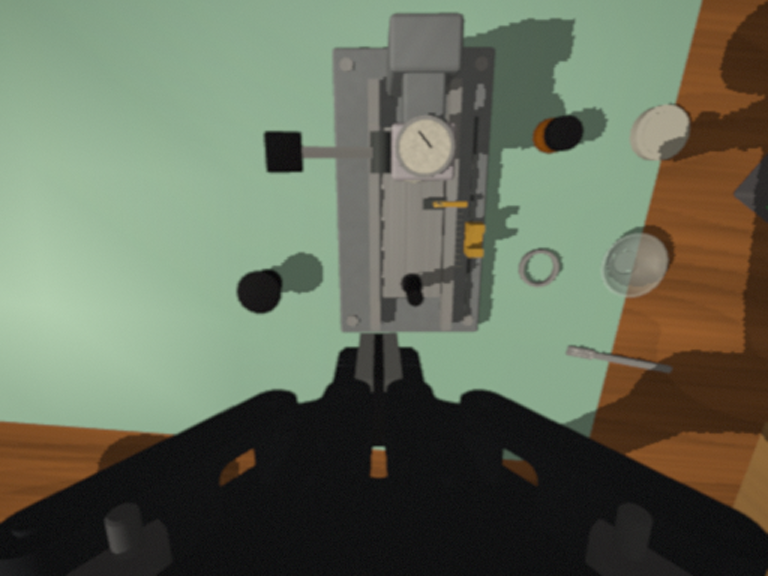

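The wrist view shows the paddle centre at (284,152), dial (426,145), handle top (411,284), pointer strip (450,204) with its tip at 467, and clip (475,240). The base corners are (342,331), (478,330), (494,48) and (333,48).

Run:
```python
from h import *
import pickle
from scipy.optimize import least_squares
im=pickle.load(open("w1.pkl","rb"));c=lambda p:(np.array(p)+.5)/1.5-.5
obs=[((426,145),(38,0,138)),((411,282),(-90,0,86)),((342,331),(-150,75,22)),((478,330),(-150,-75,22)),((494,48),(130,-75,22)),((333,48),(130,75,22))]
W=lambda p,q:np.append(R.from_euler('z',p[2]).as_matrix()[:2,:2]@np.array(q[:2])+p[:2],q[2])
f=lambda p:np.concatenate([proj(im,W(p,q))-c(o) for o,q in obs])
p=least_squares(f,np.load("pose.npy"),x_scale=[10,10,.1],loss='soft_l1').x
print(p,f(p).reshape(-1,2).round(1).tolist());np.save("pose1.npy",p)
inv=lambda w:R.from_euler('z',-p[2]).as_matrix()[:2,:2]@(w[:2]-p[:2])
for nm,uv,z in[("clip",(475,240),51),("clip-z22",(475,240),40),("ptr",(460,204),42),("pad",(284,152),149),("loupe",(260,290),42)]:
    print(nm,inv(at_z(im,*c(uv),z)).round(1))
for q in[(-90,0,66),(35,95,149),(35,100,93)]: print(W(p,q).round(1))
```

```text
[ 5.85686269e+02 -1.79025302e+02  9.27956782e-02] [[-0.6, 0.2], [2.9, 9.9], [-1.0, 0.6], [0.1, 0.9], [1.7, -2.4], [-0.9, -1.8]]
clip [-44.4 -59.1]
clip-z22 [-46.3 -61.6]
ptr [-11.3 -44.8]
pad [33.6 97.1]
loupe [-96. 153.]
[ 496.1 -187.4   66. ]
[611.7 -81.2 149. ]
[611.3 -76.2  93. ]
```

Request:
carry_out:
  motion:
    - [0, 0, 0, 40, -33, 20, -1]
    - [0, 0, 0, 77.5, -66, 40, -1]
    - [0, 0, 0, 77.5, -66, 80, -1]
    - [0, 0, 0, 77.5, -66, 120, -1]
    - [0, 0, 0, 77.5, -66, 139, -1]

```text
clock: 2.65
position: [610.1, -75.4, 178.5]
ee_rot: [0.999, 0.045, -0.002, -0.0]
contact_force: [0.2, -0.6, -0.5]
gripper_width: -0.2
grasp_force: 0.0
```

Request:
carry_out:
  motion:
    - [0, 0, 0, 0, 0, 8, -1]
    - [0, 0, 0, 0, 0, 16, -1]
    - [0, 0, 0, 0, 0, 24, -1]
    - [0, 0, 0, 0, 0, 32, -1]
    - [0, 0, 0, 0, 0, 40, -1]

```text
clock: 3.28
position: [612.3, -76.3, 141.8]
ee_rot: [0.999, 0.045, 0.001, -0.0]
contact_force: [-1.6, 1.2, 3.3]
gripper_width: -0.0
grasp_force: 1.6
```

Request:
carry_out:
  motion:
    - [0, 0, 0, 0, 0, 5, -1]
    - [0, 0, 0, 0, 0, 10, -1]
    - [0, 0, 0, 0, 0, 14, -1]
    - [0, 0, 0, 0, 0, 18, -1]
    - [0, 0, 0, 0, 0, 22, -1]

```text
clock: 3.9
position: [612.0, -76.8, 119.2]
ee_rot: [0.999, 0.045, 0.001, 0.0]
contact_force: [0.8, 0.4, 3.2]
gripper_width: -0.1
grasp_force: 1.8
```

Request:
carry_out:
  motion:
    - [0, 0, 0, 0, 0, 2, -1]
    - [0, 0, 0, 0, 0, 4, -1]
    - [0, 0, 0, 0, 0, 6, -1]
    - [0, 0, 0, 0, 0, 8, -1]

```text
clock: 4.4
position: [611.1, -76.8, 110.9]
ee_rot: [0.999, 0.045, -0.0, 0.0]
contact_force: [0.4, -0.8, 4.2]
gripper_width: -0.2
grasp_force: 1.6
```

Tip is near z 97; continue gently until the stop is felt.

Request:
carry_out:
  motion:
    - [0, 0, 0, 0, 0, 1, -1]
    - [0, 0, 0, 0, 0, 2, -1]
    - [0, 0, 0, 0, 0, 2, -1]

```text
clock: 4.78
position: [611.0, -76.7, 109.1]
ee_rot: [0.999, 0.045, -0.001, 0.0]
contact_force: [-0.9, -0.5, 4.9]
gripper_width: 0.1
grasp_force: 2.0
```

Request:
carry_out:
  motion:
    - [0, 0, 0, 0, 0, 0.7, -1]
    - [0, 0, 0, 0, 0, 1, -1]
    - [0, 0, 0, 0, 0, 1, -1]

```text
clock: 5.15
position: [611.1, -76.7, 108.9]
ee_rot: [0.999, 0.045, -0.0, 0.0]
contact_force: [-1.3, -1.3, 7.9]
gripper_width: 0.1
grasp_force: 3.7
```

Request:
carry_out:
  motion:
    - [0, 0, 0, 0, 0, 0.7, -1]
    - [0, 0, 0, 0, 0, 1.3, -1]
    - [0, 0, 0, 0, 0, 1.3, -1]

```text
clock: 5.52
position: [611.2, -76.8, 108.7]
ee_rot: [0.999, 0.045, -0.0, 0.0]
contact_force: [-3.6, -0.3, 12.4]
gripper_width: -0.0
grasp_force: 5.7
```

Request:
carry_out:
  motion:
    - [0, 0, 0, 0, 0, -10, -1]
    - [0, 0, 0, 0, 0, -40, -1]
    - [0, 0, 0, 0, 0, -90, -1]
    - [0, 0, 0, -35, 25, -110, -1]
    - [0, 0, 0, -70, 55, -110, -1]

```text
clock: 6.15
position: [546.6, -137.4, 218.0]
ee_rot: [0.999, 0.046, 0.001, -0.0]
contact_force: [0.6, -0.3, -0.1]
gripper_width: 0.2
grasp_force: 0.0
```

Request:
carry_out:
  motion:
    - [0, 0, 0, -30, 25, 0, -0.2]
    - [0, 0, 0, -55, 45, 0, -0.2]
    - [0, 0, 0, -55, 45, 0, -0.2]
    - [0, 0, 0, -55, 45, 0, -0.2]

```text
clock: 6.65
position: [496.1, -187.1, 216.4]
ee_rot: [0.999, 0.045, -0.0, -0.0]
contact_force: [-0.5, 0.4, -0.7]
gripper_width: 33.9
grasp_force: 0.0
```

Run:
```python
from h import *
import pickle
s=read_state();print(s["clock"],s["position"],s["gripper_width"],s["contact_force"])
im=get_image("wrist");S=get_image("side")
pickle.dump((im,S),open("w2.pkl","wb"))
a=cv2.resize(im["color"],(512,384));b=cv2.resize(S["color"][150:310,190:390],(480,384),interpolation=cv2.INTER_CUBIC)
out=np.zeros((600,800,3),np.uint8); 
out=np.hstack([cv2.resize(a,(400,300)),cv2.resize(b,(400,320))[:300]])
cv2.imwrite("pics/w2.png",out)
p=np.load("pose1.npy");Rz=R.from_euler('z',p[2]).as_matrix()[:2,:2]
print("own",Rz.T@(s["position"][:2]-p[:2]))
```

```text
6.65 [ 496.10063136 -187.06134239  216.39967507] 33.90213669351826 [-0.48050065  0.38599785 -0.6892648 ]
own [-89.94484146   0.29976869]
```

View pics/w2.png

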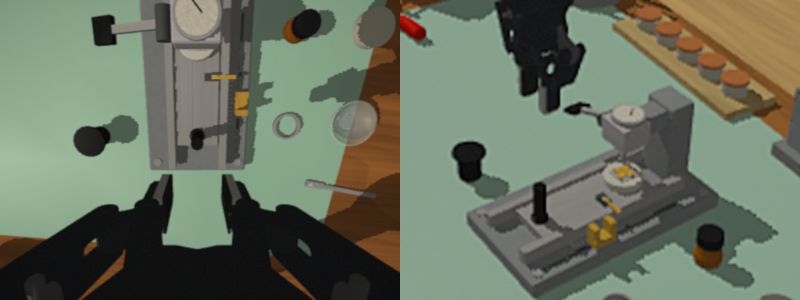

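The wrist crop shows the handle straight ahead and clear of the open fingers. The side view shows the lever down with its paddle below the head's level, and the probe lifted. I'm descending onto the handle.

Request:
carry_out:
  motion:
    - [0, 0, 0, 0, 0, 40, -0.2]
    - [0, 0, 0, 0, 0, 75, -0.2]
    - [0, 0, 0, 0, 0, 100, -0.2]
    - [0, 0, 0, 0, 0, 115, -0.2]
    - [0, 0, 0, 0, 0, 125, -0.2]

```text
clock: 7.38
position: [496.5, -187.1, 91.2]
ee_rot: [0.999, 0.045, -0.0, 0.0]
contact_force: [0.5, 0.0, 0.4]
gripper_width: 34.3
grasp_force: 0.0
```

Request:
carry_out:
  motion:
    - [0, 0, 0, 0, 0, 10, -0.2]
    - [0, 0, 0, 0, 0, 20, -0.2]
    - [0, 0, 0, 0, 0, 29, -0.2]
    - [0, 0, 0, 0, 0, 29, -0.2]

```text
clock: 7.88
position: [495.6, -187.4, 62.2]
ee_rot: [0.999, 0.045, -0.001, -0.0]
contact_force: [-0.8, -0.3, 0.3]
gripper_width: 34.0
grasp_force: 0.0
```

Request:
carry_out:
  motion:
    - [0, 0, 0, 0, 0, 0, -0.5]
    - [0, 0, 0, 0, 0, 0, -0.7]
    - [0, 0, 0, 0, 0, 0, -1]
    - [0, 0, 0, 0, 0, 0, -1]
    - [0, 0, 0, 0, 0, 0, -1]

```text
clock: 8.5
position: [496.3, -187.0, 63.3]
ee_rot: [0.999, 0.045, 0.0, -0.0]
contact_force: [-0.0, 4.1, 4.3]
gripper_width: 14.2
grasp_force: 58.5
```

Request:
carry_out:
  motion:
    - [0, 0, 0, -6, 0, 0, -1]
    - [0, 0, 0, -12, 0, 0, -1]
    - [0, 0, 0, -18, 0, 0, -1]
    - [0, 0, 0, -24, 0, 0, -1]
    - [0, 0, 0, -30, 0, 0, -1]

```text
clock: 9.12
position: [469.7, -189.5, 63.4]
ee_rot: [0.999, 0.046, 0.004, 0.0]
contact_force: [7.4, 6.9, -3.2]
gripper_width: 14.6
grasp_force: 58.4
```

Run:
```python
from h import *
import pickle
s=read_state();print(s["clock"],s["position"],s["gripper_width"],s["contact_force"])
I={n:get_image(n) for n in("wrist","side","top")}
pickle.dump(I,open("w3.pkl","wb"))
p=np.load("pose1.npy");W=lambda q:np.append(R.from_euler('z',p[2]).as_matrix()[:2,:2]@np.array(q[:2])+p[:2],q[2])
o=[]
for n in I:
    u,v=proj(I[n],W((-42,-50,45))).round().astype(int); print(n,u,v)
    u=np.clip(u,33,512-33);v=np.clip(v,33,384-33)
    print(n,"crop origin",u-33,v-33,"scale 6")
    o.append(cv2.resize(I[n]["color"][v-33:v+33,u-33:u+33],(396,396),interpolation=cv2.INTER_CUBIC))
cv2.imwrite("pics/w3a.png",np.hstack(o[:2]));cv2.imwrite("pics/w3b.png",o[2])
```

```text
9.125 [ 469.67977616 -189.53143679   63.39127597] 14.616831005117774 [ 7.44615396  6.87081156 -3.17425707]
wrist 352 95
wrist crop origin 319 62 scale 6
side 288 260
side crop origin 255 227 scale 6
top 339 202
top crop origin 306 169 scale 6
```

View pics/w3a.png

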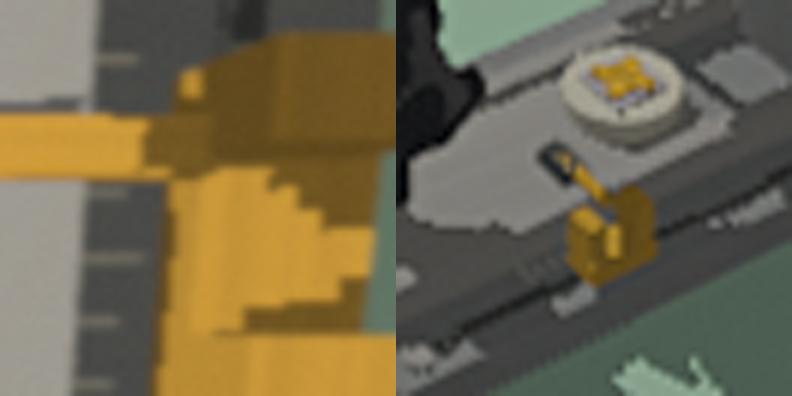

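The wrist crop shows the pointer strip at crop v 112–180, alongside the rear prong. The rear prong's top spans about v 32–150, and the front prong starts at v≈335. The side view agrees: the pointer is still behind the gap.

Run:
```python
from h import *
import pickle
I=pickle.load(open("w3.pkl","rb"));w=I["wrist"]
p=np.load("pose1.npy");inv=lambda q:R.from_euler('z',-p[2]).as_matrix()[:2,:2]@(q[:2]-p[:2])
print("cam own",inv(w["position"]),w["position"][2])
for nm,(u,v),z in [("ptr far",(100,114),42),("ptr near",(100,178),42),("rear far",(330,32),51),("rear near",(330,150),51),("gap rear150 z51",(220,165),51),("front rear edge z51",(300,335),51),("front rear edge z51",(200,335),51)]:
    print(nm,z,inv(at_z(w,319+(u+.5)/6-.5,62+(v+.5)/6-.5,z)).round(1))
u0,v0=319-10,62+10
cv2.imwrite("pics/w4.png",cv2.resize(w["color"][60:160,310:410],(600,600),interpolation=cv2.INTER_CUBIC))
```

```text
cam own [-50.62152393   0.28463549] 192.81200316425108
ptr far 42 [-34.8 -42. ]
ptr near 42 [-39.9 -42.4]
rear far 51 [-29.7 -57. ]
rear near 51 [-38.4 -58. ]
gap rear150 z51 51 [-39.5 -49.3]
front rear edge z51 51 [-52.7 -57.1]
front rear edge z51 51 [-52.7 -48.9]
```

View pics/w4.png

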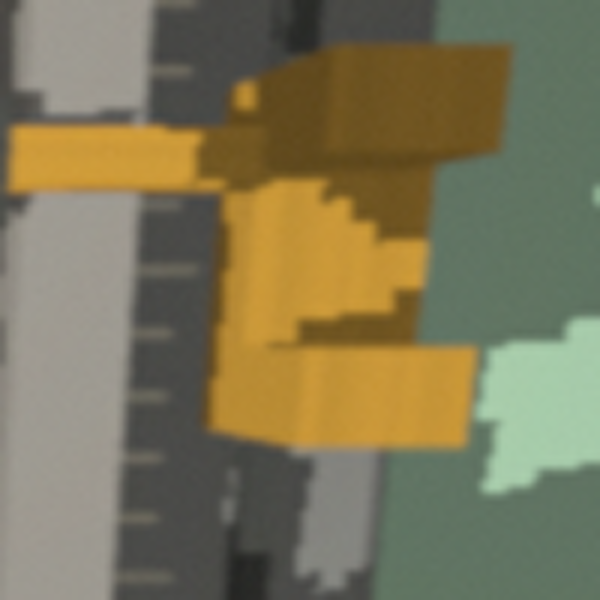

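The crop shows the whole clip. The rear prong's inner top edge is at v≈157 and the front prong's at v≈346, so the gap is 14.6 mm wide (15 given) with its middle at own x ≈ -45.3. The pointer centre is at -37.4, so about 8 mm more pull is needed.

Request:
carry_out:
  motion:
    - [0, 0, 0, -3, 0, 0, -1]
    - [0, 0, 0, -6, 0, 0, -1]
    - [0, 0, 0, -8, 0, 0, -1]
    - [0, 0, 0, -8, 0, 0, -1]
    - [0, 0, 0, -8, 0, 0, -1]

```text
clock: 9.9
position: [462.1, -190.2, 63.4]
ee_rot: [0.999, 0.046, 0.004, 0.0]
contact_force: [6.3, 6.8, -2.2]
gripper_width: 14.5
grasp_force: 58.4
```

Run:
```python
from h import *
import pickle
s=read_state();print(s["clock"],s["position"],s["gripper_width"],s["contact_force"])
w=get_image("wrist");S=get_image("side");pickle.dump(w,open("w5.pkl","wb"))
p=np.load("pose1.npy");W=lambda q:np.append(R.from_euler('z',p[2]).as_matrix()[:2,:2]@np.array(q[:2])+p[:2],q[2])
u,v=proj(w,W((-45,-50,45))).round().astype(int);print("origin",u-33,v-33)
cv2.imwrite("pics/w5.png",np.hstack([cv2.resize(w["color"][v-33:v+33,u-33:u+33],(396,396),interpolation=cv2.INTER_CUBIC),cv2.resize(S["color"][170:300,220:350],(396,396),interpolation=cv2.INTER_CUBIC)]))
```

```text
9.9 [ 462.07846655 -190.22039697   63.38435659] 14.469403185554993 [ 6.2868558   6.76087017 -2.1843055 ]
origin 320 52
```

View pics/w5.png

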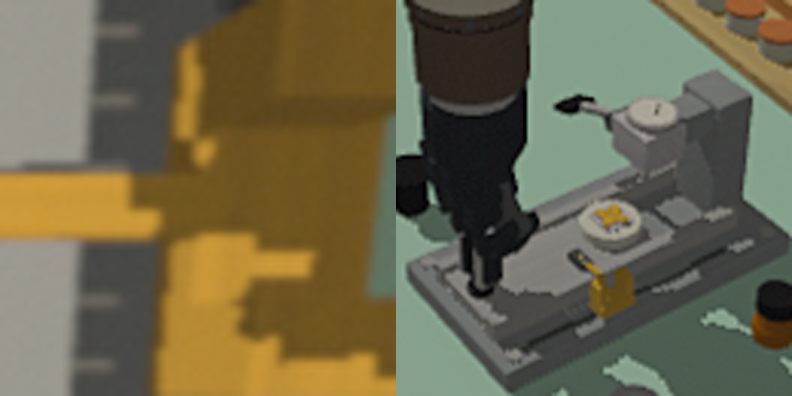

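The pointer is now at crop v 174–240, the rear prong's inner edge at v≈97, and the lever is still down.

Run:
```python
from h import *
import pickle
w=pickle.load(open("w5.pkl","rb"))
p=np.load("pose1.npy");inv=lambda q:R.from_euler('z',-p[2]).as_matrix()[:2,:2]@(q[:2]-p[:2])
for nm,(u,v),z in [("ptr far",(100,175),42),("ptr near",(100,239),42),("rear near",(330,97),51)]:
    print(nm,inv(at_z(w,320+(u+.5)/6-.5,52+(v+.5)/6-.5,z)).round(1))
c=w["color"]
cv2.imwrite("pics/w6.png",cv2.resize(c[45:145,310:410],(600,600),interpolation=cv2.INTER_CUBIC))
```

```text
ptr far [-42.5 -42.5]
ptr near [-47.6 -42.9]
rear near [-37.7 -57.5]
```

View pics/w6.png

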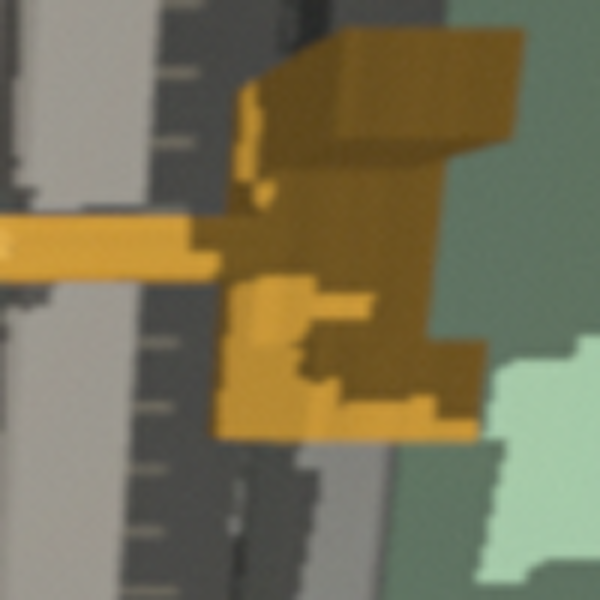

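The full clip in this crop gives inner edges at v≈140 and 341, which puts the gap middle at about -45.3 against the pointer at -45.1. That counts as centred, so I'll hold for a moment to check it stays put.

Request:
carry_out:
  motion:
    - [0, 0, 0, -0.3, 0, 0, -1]
    - [0, 0, 0, -0.3, 0, 0, -1]
    - [0, 0, 0, -0.3, 0, 0, -1]
    - [0, 0, 0, -0.3, 0, 0, -1]
    - [0, 0, 0, -0.3, 0, 0, -1]

```text
clock: 10.62
position: [462.0, -190.2, 63.4]
ee_rot: [0.999, 0.046, 0.004, 0.0]
contact_force: [7.6, 5.8, -2.5]
gripper_width: 14.5
grasp_force: 58.4
```

```bash
python3 -c "
from bench import *
s=read_state();print(s['position'],s['grasp_force'],abs(s['joint_vel']).max())
print(job_done())"
```

```text
[ 462.04046227 -190.24618598   63.38701448] 58.43473792076111 0.0010051477567606544
the job is handed in; nothing more can be done
None
```

The job is handed in at 10.6 s: I pressed the lever down to its stop first, then pulled the slide about 34 mm until the pointer stood within about 0.3 mm of the gap's middle, and the gripper is still holding the handle there; the index clip and loose items were not touched.

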